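# Pin the drawbar into the clevis hitch

### The job

Couple the implement's drawbar to the hitch: take the long hitch pin, the one that stands tallest in the wooden rack, and put it down through the hole in the hitch. Keep hold of it until its collar is all the way down on the upper jaw, then let go. Leave the two short pins standing in the rack.

Things in the scene. Friction and masses are not known exactly. Their poses are not given: they have to be found in the camera images.
- long_pin_grip (a point): long hitch pin, bare steel, about 0.65 kg: middle of its round grip (22 mm across, 55 mm tall; cap on top 26 mm across, its top 31 mm above this point); z up along the pin. 30 mm below this point a flat collar starts, 60 mm across, 10 mm thick (underside 40 mm below). Under it a 20 mm round shaft, 105 mm long, foot 145 mm below this point. Starts upright in the rack, this point 155 mm above the bench.
- hitch_hole (a point): centre of the hole in the top of the hitch's upper jaw, 120 mm above the bench; z up, x out along the drawbar. Dark steel clevis fixed to the bench: two level jaws 120 x 100 mm, 15 mm thick, grey drawbar eye between. Jaw holes 40 mm wide, chamfered; eye 48 mm, all in line straight below, the lower ones hidden by the upper jaw. Free depth 112 mm; nothing on the hitch is higher than 120 mm.
- short_pin_a_grip (a point): a short hitch pin, leave it: middle of its grip, 115 mm above the bench; like the long pin but its shaft is 65 mm (foot 105 mm below this point). All three pins stand in a pale wooden rack, a fixed block 90 x 340 mm, 50 mm high, with three holes in a row 120 mm apart, 26 mm wide, 40 mm deep; any pin may be in any hole.
- short_pin_b_grip (a point): the other short hitch pin, same as the first, in the same rack; leave it: middle of its grip, 115 mm above the bench
Things that resemble listed ones, but are neither listed nor needed, are in the scene too. What is shaped like the part that bears long_pin_grip but blue, green or turquoise is not meant.

How it is judged (in metres and radians):
On the way:
1. the long pin, still held in the gripper, is down in the hitch hole (collar within 15 mm of the upper jaw) (horizontal distance between long_pin_grip and hitch_hole below 0.016 m and z of long_pin_grip in the frame of hitch_hole below 0.055 m and contact force between the fingers and long_pin above 0.5 N), for 0.1 s.
At the end, for the whole second after the job is handed in: The long pin stands in the hitch hole, released and at rest: its collar is down on the upper jaw (grip point 33 to 46 mm above the hole's mouth), within 16 mm of the hole's axis and within 7 degrees of upright; the short pins are still in the rack (horizontal distance between long_pin_grip and hitch_hole below 0.016 m and z of long_pin_grip in the frame of hitch_hole between 0.033 and 0.046 m and angle between long_pin_grip's own z axis and vertical below 0.12 rad and linear speed of long_pin below 0.02 m/s); the robot touches nothing.
It fails at once if a short pin is displaced (moved more than 30 mm) (distance of any of short_pin_a_grip, short_pin_b_grip from where it was at the start of the episode above 0.03 m).
It also fails if it takes over 42 s, if anything falls off the work surface, if the arm or the gripper's body presses on something with over 40 N, if the wrist force passes 120 N, or if a joint passes its speed limit or range.

### The arm

A 6-joint arm with a two-finger parallel gripper is mounted at the origin on the work surface. World frame = base frame: x ahead of the robot, y to its left, z up, the work surface at z = 0. Lengths are in mm, angles in rad, forces in N, time in s.
With the tool pointing down it reaches from about 300 to 775 mm from the base axis. Payload 14.6 kg.
Tool frame: the origin (TCP) lies on the centre line of the jaws, within the pads' length; the fingertips stand ahead of it and the grasp point (between the pads) is the TCP (manip.tip_reach is the z of the fingertips in the tool frame, in mm); z points along the fingers, y is the direction in which the jaws open and shut (so a half turn about z gives the same grasp; the last joint's range is limited). The gripper opens to 94 mm and grips with 3 to 60 N. Pads are 16 mm wide; open, the fingers measure 119 mm over their backs; the gripper's body (75 mm by 177 mm) begins 78 mm behind the grasp point.
Start: joints at [-1.309, 0.3, 1.521, -0, 1.321, -0.067], TCP at [177.592, -520.529, 224.446] pointing down, gripper open.
Joint ranges: [-3.03, 3.03], [-0.79, 2.21], [0.23, 2.52], [-1.04, 4.18], [0, 3.07], [-2.55, 2.55]. Speed limits (rad/s): [2.22, 2.22, 2.57, 3.14, 3.14, 3.14].

### API

Orientations are given as [roll, pitch, yaw] about the fixed x, y, z axes, in that order (R = Rz(yaw) Ry(pitch) Rx(roll)).
In Python, from cell import manip, camera, search_frame, masks_of, tip_of gives the robot as it stands.
- The arm moves only by the tool send_rows, never from a script. Its argument "plan" is a list of rows, each an object with "travel": the shift along the tool's x, y, z in mm, a list of three; "delta_rot": the turn, a rotation vector about the tool's x, y, z in degrees, a list of three; "fingers": the gripper's target within -1 to 1 (shut at 1, half-way at 0, fully open at -1). In form: [{"travel": [dx, dy, dz], "delta_rot": [wx, wy, wz], "fingers": fingers}, ...]. A call has 1 to 20 rows; each row shifts and turns the commanded pose from where the row before left it, along the tool's axes as they then stand; what a row does not reach is not made up. A row lasts 1/8 s, in which the tool goes at most 62.5 mm and 10.7 degrees, less where a joint would pass 70% of its speed; a pose out of reach is approached as far as the arm can. A call is refused whole if a number of a shift passes 62.5 or a number of a turn 10.7, either way. A call with a gripper value outside its range is refused whole. The fingers move at their own pace and stop on an object; "grip_force" is the grip in N (left out, the last holds). Time passes only in rows, so rows that do not move let the fingers close. It gives the time, the measured TCP pose, the force and the opening at its end, in the units of the state.
- manip.read_state(): the state, without advancing time (a new reading comes with each control period).
- camera(name): name is "side" or "top" or "wrist"; returns a dict with "color" (480x640x3 uint8, red, green, blue), "z_map" (480x640 float32, mm along the optical axis (not along the pixel's ray), 0 where there is no reading), "fov_y" (degrees; the focal length in pixels is half the picture's height over the tangent of half this angle, whatever the lens; pixels are square), "cx", "cy" (the principal point, pixels), "world_from_camera" (4x4, takes a point from camera to world coordinates); the wrist camera has in their place "tool_from_camera" (4x4, takes a point from camera to tool coordinates, whose origin is the TCP and whose axes are the flange's). Camera axes: x right, y up, looking along -z (the intrinsics and any distortion apply to the point x, -y, -z); pixel columns grow to the right and rows downward; lengths in mm; the calibration is good to about 2 mm. A picture is of the moment at which its call begins: read the wrist's pose just before it.
- manip.sign_off(): hands the job in, once; it reports no verdict.
Trained networks look in the newest picture that a camera, given by its name, has taken for a name from the list of things; names that differ only in an ending like _2 or _b are one class to them, and where a whole thing is asked for, a point or a joint stands for the part that bears it (a point fixed in the world has none). Each returns a list of dicts, best first, with "confidence" (0 to 1); they miss things now and then, are a little off and sometimes report something else, mostly with a low value. They report only what shows in the picture. A call takes as long as a camera call. They do not tell look-alikes from the thing itself.
- search_frame(name, camera): "at" ([x, y, z] in mm, in the coordinates of the camera as it stood for that picture, good to about 4 mm: the middle of the surface that is visible of it).
- masks_of(name, camera): "region" (480x640 bool, what is visible of it).
- tip_of(name, camera): "at" ([x, y, z] in mm, in the coordinates of the camera as it stood for that picture, good to about 4 mm: a listed point, or the origin of a listed thing).
The state is a dict: "clock": time; "joints": joint angles; "qd": joint speeds; "effort": joint torques, N m; "eef_pos": TCP position; "eef_rot": TCP orientation; "wrist_force": force on the tool from outside, world axes, zero at the start; "moment": the same for the moment, N m; "finger_gap": finger opening in mm.
Only numpy, scipy, OpenCV 4.12 (cv2) and the standard library are available. Lean on these libraries where they do the work, as an engineer would, in place of code of your own. Each camera call takes 0.05 s, during which the arm holds its last target. There are 200 camera calls.

## Working session

There is one attempt and no reset: what is moved stays moved. The work goes in short steps, Python scripts to look and compute and a tool call to move; the robot and the scene stay as the last step left them, time stands still between calls to the robot, and variables do not carry over. Pictures are saved under pics/ and viewed, about 8 in all and at most 12, crops included, and the job is handed in when it is done.

Besides the shell and the picture viewer there is one more tool, called after "Emit:" as name(argument=value, ...) on one line, values as JSON. send_rows: Moves the arm, as the interface text tells. Its arguments: {"type":"object","properties":{"plan":{"type":"array"},"grip_force":{"type":"number"}},"required":["plan"]}

```bash
ls; mkdir -p pics; cat > h.py <<'E'
import numpy as np,cv2
from cell import manip,camera,search_frame,masks_of,tip_of
from scipy.spatial.transform import Rotation as R
def T_of(st):
    T=np.eye(4);T[:3,:3]=R.from_euler('xyz',st['eef_rot']).as_matrix();T[:3,3]=st['eef_pos'];return T
def shot(n):
    st=manip.read_state();c=camera(n)
    c['T']=c['world_from_camera'] if n!='wrist' else T_of(st)@c['tool_from_camera']
    return c
def W(c,p): return (np.array(c['T'])@np.r_[p,1])[:3]
def cloud(c):
    h,w=c['z_map'].shape;f=h/2/np.tan(np.radians(c['fov_y'])/2);z=c['z_map']
    u,v=np.meshgrid(np.arange(w),np.arange(h))
    P=np.stack([(u-c['cx'])/f*z,-(v-c['cy'])/f*z,-z],-1)
    return P@np.array(c['T'])[:3,:3].T+np.array(c['T'])[:3,3]
def px(c,p):
    q=np.linalg.inv(c['T'])@np.r_[p,1];f=240/np.tan(np.radians(c['fov_y'])/2)
    return [round(c['cx']+f*q[0]/-q[2]),round(c['cy']-f*q[1]/-q[2])]
E
python3 - <<'E'
from h import *
ims=[]
print(manip.tip_reach)
for n in ('side','top'):
    c=shot(n);print(n,[ (k,v) for k,v in c.items() if k not in('color','z_map','T','world_from_camera')])
    im=c['color'][:,:,::-1].copy()
    for k in ('long_pin_grip','hitch_hole','short_pin_a_grip'):
        for d in tip_of(k,n):
            w=W(c,d['at']);print(n,k,round(d['confidence'],2),w.round(0),px(c,w))
    cv2.imwrite(f'pics/{n}0.png',im)
print(manip.read_state())
E
```

```text
pics
19.0
side [('fov_y', 56.81839524788973), ('cx', 326.35721923891276), ('cy', 241.10344258565732)]
side long_pin_grip 0.83 [678. 203. 143.] [206, 246]
side long_pin_grip 0.8 [537. 198. 157.] [268, 269]
side long_pin_grip 0.78 [677. 329. 144.] [147, 289]
side long_pin_grip 0.77 [409. 148. 146.] [353, 288]
side hitch_hole 0.97 [ 565. -148.  122.] [365, 183]
side short_pin_a_grip 0.82 [556. 315. 113.] [211, 330]
top [('fov_y', 45.169888541862896), ('cx', 323.9994162340848), ('cy', 239.44774926097455)]
top long_pin_grip 0.78 [409. 145. 144.] [258, 309]
top long_pin_grip 0.76 [675. 204. 142.] [224, 151]
top long_pin_grip 0.75 [560. 319. 115.] [158, 221]
top long_pin_grip 0.66 [408. 248. 144.] [195, 311]
top long_pin_grip 0.62 [539. 196. 149.] [227, 230]
top hitch_hole 0.64 [ 566. -154.  121.] [436, 215]
top short_pin_a_grip 0.9 [560. 319. 113.] [159, 222]
{'clock': 0.4, 'joints': array([-1.30860990e+00,  2.99987148e-01,  1.52107849e+00, -1.05841132e-05,
        1.32066976e+00, -6.65803556e-02]), 'qd': array([ 2.07045036e-04,  2.03665021e-05,  5.81663357e-04, -4.83043002e-04,
       -2.98104339e-04,  4.97466692e-04]), 'effort': array([-7.51372245e-04, -5.31203485e+01, -3.52606130e+01,  7.08295754e-02,
        2.18970882e-02, -1.05922183e-05]), 'eef_pos': array([ 177.57817478, -520.50860726,  224.36452365]), 'eef_rot': array([-3.14144954e+00,  7.34517762e-07,  3.28769405e-01]), 'wrist_force': array([ 0.58320113, -0.56426233,  0.29948436]), 'moment': array([-0.04812451,  0.05502883,  0.02302574]), 'finger_gap': 93.91762280619797}
```

View pics/side0.png

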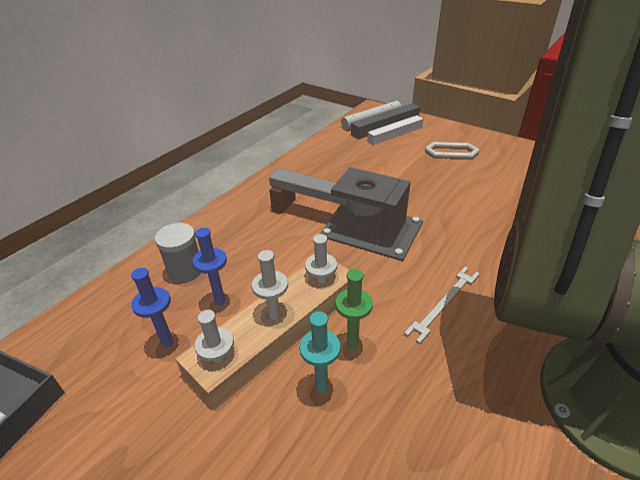

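View pics/top0.png

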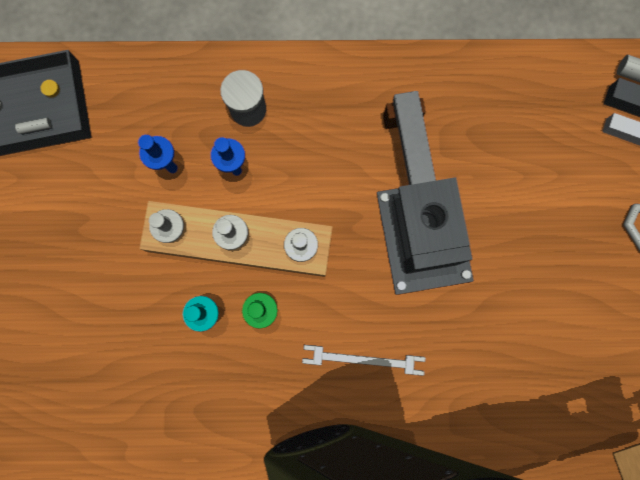

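The side and top pictures agree. The long pin is the middle steel one, at about (537,197,155), pixel (268,270) in side and (230,232) in top. The short pins are at (556,317) and about (520,78). The blue, green and turquoise pins stand outside the rack. The hitch hole is at about (566,-151,120), pixel (433,215) in top. I'll hover over the hitch first.

Emit:
send_rows(plan=[{"travel":[0,0,-12.5],"delta_rot":[0,0,-10.4],"fingers":-1},{"travel":[0,0,-12.5],"delta_rot":[0,0,-10.4],"fingers":-1},{"travel":[0,0,-12.5],"delta_rot":[0,0,-10.4],"fingers":-1},{"travel":[0,0,-12.5],"delta_rot":[0,0,-10.4],"fingers":-1},{"travel":[0,0,-12.5],"delta_rot":[0,0,-10.4],"fingers":-1},{"travel":[0,0,-12.5],"delta_rot":[0,0,-10.4],"fingers":-1},{"travel":[35,27,0],"delta_rot":[0,0,0],"fingers":-1},{"travel":[35,27,0],"delta_rot":[0,0,0],"fingers":-1},{"travel":[35,27,0],"delta_rot":[0,0,0],"fingers":-1},{"travel":[35,27,0],"delta_rot":[0,0,0],"fingers":-1},{"travel":[35,27,0],"delta_rot":[0,0,0],"fingers":-1},{"travel":[35,27,0],"delta_rot":[0,0,0],"fingers":-1},{"travel":[35,27,0],"delta_rot":[0,0,0],"fingers":-1},{"travel":[35,27,0],"delta_rot":[0,0,0],"fingers":-1},{"travel":[35,27,0],"delta_rot":[0,0,0],"fingers":-1},{"travel":[35,27,0],"delta_rot":[0,0,0],"fingers":-1},{"travel":[35,27,0],"delta_rot":[0,0,0],"fingers":-1},{"travel":[35,27,0],"delta_rot":[0,0,0],"fingers":-1},{"travel":[0,0,0],"delta_rot":[0,0,0],"fingers":-1}])

```text
clock: 2.78
eef_pos: [563.0, -152.8, 298.8]
eef_rot: [-3.141, -0.0, 1.421]
wrist_force: [0.0, -0.2, 0.4]
finger_gap: 93.8
```

```bash
cat > hole.py <<'E'
from h import *
c=shot('wrist');st=manip.read_state();print(st['eef_pos'].round(1),st['eef_rot'].round(3),st['clock'])
print(c['tool_from_camera'].round(2).tolist())
cv2.imwrite('pics/wh.png',c['color'][:,:,::-1])
for d in tip_of('hitch_hole','wrist'): w=W(c,d['at']);print('tip',d['confidence'],w.round(1),px(c,w))
P=cloud(c);ok=c['z_map']>0
near=ok&(np.hypot(P[...,0]-566,P[...,1]+151)<90)
top=near&(abs(P[...,2]-120)<3)
print('jaw z',np.median(P[top][:,2]),top.sum())
# hole: non-top blob enclosed by top
m=cv2.morphologyEx(top.astype(np.uint8)*255,cv2.MORPH_CLOSE,np.ones((3,3)))
cs,h=cv2.findContours(m,cv2.RETR_CCOMP,cv2.CHAIN_APPROX_NONE)
f=240/np.tan(np.radians(c['fov_y'])/2)
T=np.array(c['T'])
for k,q in enumerate(cs):
    if h[0][k][3]>=0 and cv2.contourArea(q)>200:
        uv=q[:,0,:].astype(float)
        d=np.stack([(uv[:,0]-c['cx'])/f,-(uv[:,1]-c['cy'])/f,-np.ones(len(uv))],1)@T[:3,:3].T
        s=(120-T[2,3])/d[:,2];XY=(T[:3,3]+d*s[:,None])[:,:2].astype(np.float32)
        e=cv2.fitEllipse(XY*1);print('hole',e, px(c,[*e[0],120]))
E
python3 hole.py
```

```text
[ 562.2 -154.   299. ] [-3.141 -0.     1.42 ] 2.825
[[-0.0, 0.97, 0.26, 74.8], [1.0, 0.0, -0.0, 0.94], [-0.0, 0.26, -0.97, -160.65], [0.0, 0.0, 0.0, 1.0]]
tip 0.77 [ 570.1 -152.8  124.3] [327, 224]
jaw z 120.30302155296954 13063
hole ((567.0772094726562, -151.48684692382812), (40.92924880981445, 41.504207611083984), 161.28465270996094) [324, 222]
```

The hole is at (567.1,-151.5,120.3) and about 41 mm wide, which matches the given size. The network agrees to within 3 mm. Next is the pin.

Emit:
send_rows(plan=[{"travel":[43,-9.6,0],"delta_rot":[0,0,0],"fingers":-1},{"travel":[43,-9.6,0],"delta_rot":[0,0,0],"fingers":-1},{"travel":[43,-9.6,0],"delta_rot":[0,0,0],"fingers":-1},{"travel":[43,-9.6,0],"delta_rot":[0,0,0],"fingers":-1},{"travel":[43,-9.6,0],"delta_rot":[0,0,0],"fingers":-1},{"travel":[43,-9.6,0],"delta_rot":[0,0,0],"fingers":-1},{"travel":[43,-9.6,0],"delta_rot":[0,0,0],"fingers":-1},{"travel":[43,-9.6,0],"delta_rot":[0,0,0],"fingers":-1},{"travel":[0,0,0],"delta_rot":[0,0,0],"fingers":-1}])

```text
clock: 4.0
eef_pos: [537.8, 198.0, 299.5]
eef_rot: [3.142, -0.0, 1.42]
wrist_force: [0.0, -0.1, -0.2]
finger_gap: 94.0
```

```bash
python3 - <<'E'
from h import *
st=manip.read_state();print(st['eef_pos'].round(1),st['eef_rot'].round(3),st['clock'])
c=shot('wrist');cv2.imwrite('pics/wp.png',c['color'][:,:,::-1])
for d in tip_of('long_pin_grip','wrist'): w=W(c,d['at']);print('tip',d['confidence'],w.round(1),px(c,w))
P=cloud(c);ok=(c['z_map']>0)&(np.hypot(P[...,0]-538,P[...,1]-197)<45)
for lo,hi,n in((182,190,'cap'),(122,128,'collar')):
    q=P[ok&(P[...,2]>lo)&(P[...,2]<hi)]
    print(n,len(q),q.mean(0).round(1) if len(q) else '', cv2.minEnclosingCircle(q[:,:2].astype(np.float32)) if len(q) else '')
E
```

```text
[537.8 198.  299.5] [ 3.142 -0.     1.42 ] 4.0
tip 0.97 [684.1 321.9 145.4] [475, 56]
tip 0.85 [543.4 193.9 155.3] [327, 236]
tip 0.79 [403.3 244.7 145.7] [164, 202]
tip 0.69 [680.6 200.7 146.6] [477, 204]
tip 0.56 [408.5 146.7 145.6] [196, 301]
tip 0.39 [557.9 312.4 114.1] [323, 99]
cap 764 [541.4 196.5 186.2] ((541.3867797851562, 196.0167694091797), 12.773881912231445)
collar 1888 [542.3 202.5 125.3] ((541.6017456054688, 196.03065490722656), 29.920751571655273)
```

View pics/wp.png

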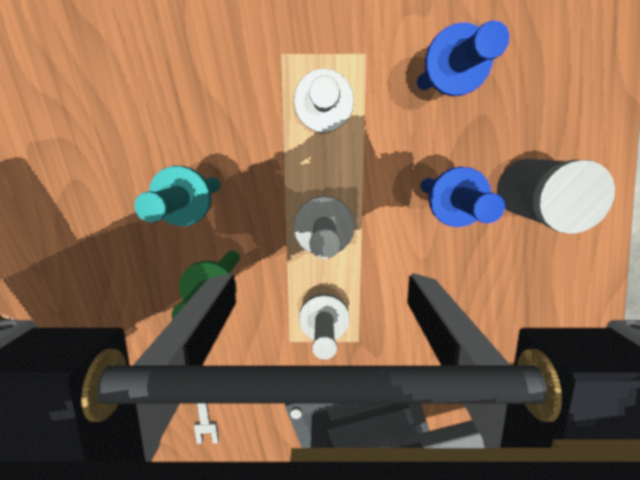

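The wrist picture shows the grey long pin in the rack's middle hole at pixel (323,235), centred between the fingers. Its cap is at (541.4,196.0,186), 26 mm wide as stated. I'll correct, descend and grip.

Emit:
send_rows(plan=[{"travel":[-1.4,3.9,25],"delta_rot":[0,0,0],"fingers":-1},{"travel":[0,0,35],"delta_rot":[0,0,0],"fingers":-1},{"travel":[0,0,35],"delta_rot":[0,0,0],"fingers":-1},{"travel":[0,0,25],"delta_rot":[0,0,0],"fingers":-1},{"travel":[0,0,15],"delta_rot":[0,0,0],"fingers":-1},{"travel":[0,0,10],"delta_rot":[0,0,0],"fingers":-1},{"travel":[0,0,0],"delta_rot":[0,0,0],"fingers":-1},{"travel":[0,0,0],"delta_rot":[0,0,0],"fingers":0},{"travel":[0,0,0],"delta_rot":[0,0,0],"fingers":0.3},{"travel":[0,0,0],"delta_rot":[0,0,0],"fingers":0.6},{"travel":[0,0,0],"delta_rot":[0,0,0],"fingers":1},{"travel":[0,0,0],"delta_rot":[0,0,0],"fingers":1},{"travel":[0,0,0],"delta_rot":[0,0,0],"fingers":1},{"travel":[0,0,0],"delta_rot":[0,0,0],"fingers":1},{"travel":[0,0,0],"delta_rot":[0,0,0],"fingers":1}], grip_force=40)

```text
clock: 5.98
eef_pos: [541.9, 195.0, 154.4]
eef_rot: [-3.142, 0.0, 1.418]
wrist_force: [0.6, -0.3, 0.2]
finger_gap: 24.3
```

Emit:
send_rows(plan=[{"travel":[0,0,0],"delta_rot":[0,0,0],"fingers":1},{"travel":[0,0,0],"delta_rot":[0,0,0],"fingers":1},{"travel":[0,0,0],"delta_rot":[0,0,0],"fingers":1},{"travel":[0,0,-10],"delta_rot":[0,0,0],"fingers":1},{"travel":[0,0,-15],"delta_rot":[0,0,0],"fingers":1},{"travel":[0,0,-15],"delta_rot":[0,0,0],"fingers":1},{"travel":[0,0,-20],"delta_rot":[0,0,0],"fingers":1},{"travel":[0,0,-30],"delta_rot":[0,0,0],"fingers":1},{"travel":[0,0,-40],"delta_rot":[0,0,0],"fingers":1},{"travel":[0,0,-40],"delta_rot":[0,0,0],"fingers":1},{"travel":[0,0,0],"delta_rot":[0,0,0],"fingers":1}])

```text
clock: 7.35
eef_pos: [542.5, 195.1, 327.9]
eef_rot: [3.136, -0.003, 1.418]
wrist_force: [0.4, 0.7, -6.1]
finger_gap: 24.4
```

```bash
cat > held.py <<'E'
from h import *
import sys
st=manip.read_state();print(st['eef_pos'].round(1),st['eef_rot'].round(3),st['clock'],st['wrist_force'].round(1),st['finger_gap'])
c=shot('wrist');cv2.imwrite(f'pics/held{sys.argv[1]}.png',c['color'][:,:,::-1])
s=shot('side');cv2.imwrite(f'pics/side{sys.argv[1]}.png',s['color'][:,:,::-1])
for n,cc in(('wrist',c),('side',s)):
  for d in tip_of('long_pin_grip',n):
    w=W(cc,d['at']);print(n,round(d['confidence'],2),w.round(1),px(cc,w))
Ti=np.linalg.inv(T_of(st))
for n,cc in(('wrist',c),('side',s)):
  P=cloud(cc);L=P@Ti[:3,:3].T+Ti[:3,3];ok=cc['z_map']>0
  for lo,hi,k in((27,42,'collar'),(50,95,'shaft hi'),(95,144,'shaft lo'),(144,160,'below')):
    q=L[ok&(L[...,2]>lo)&(L[...,2]<hi)&(np.hypot(L[...,0],L[...,1])<42)]
    if len(q)>20: print(n,k,len(q),q.mean(0).round(1),q.min(0).round(1),q.max(0).round(1))
E
python3 held.py 1
```

```text
[542.5 195.1 327.9] [ 3.136e+00 -3.000e-03  1.418e+00] 7.35 [ 0.4  0.7 -6.1] 24.407568331900425
wrist 0.96 [408.  149.7 147. ] [198, 286]
wrist 0.88 [544.6 195.3 329. ] [323, 302]
wrist 0.88 [403.9 245.4 143.4] [171, 195]
wrist 0.84 [687.9 324.6 143.8] [458, 58]
wrist 0.55 [675.8 201.2 148.7] [454, 198]
side 0.96 [541.6 199.2 330.6] [252, 175]
side 0.94 [404.7 250.5 146.9] [317, 333]
wrist collar 3769 [15.8  0.4 29.4] [-11.4 -29.2  27. ] [30.7 30.2 38. ]
wrist shaft lo 58 [ 10.1  -0.8 134.4] [  7.5  -7.8 125.6] [ 11.2   7.  141.8]
side collar 777 [  9.7 -11.4  33. ] [-26.9 -32.6  27.1] [32.2 27.7 41.5]
side shaft hi 293 [ 6.3 -8.7 75. ] [ -6.1 -13.4  55. ] [12.7  4.  95. ]
side shaft lo 330 [  6.3  -9.1 118.6] [ -6.1 -14.4  95.1] [ 13.2   4.1 144. ]
```

View pics/side1.png

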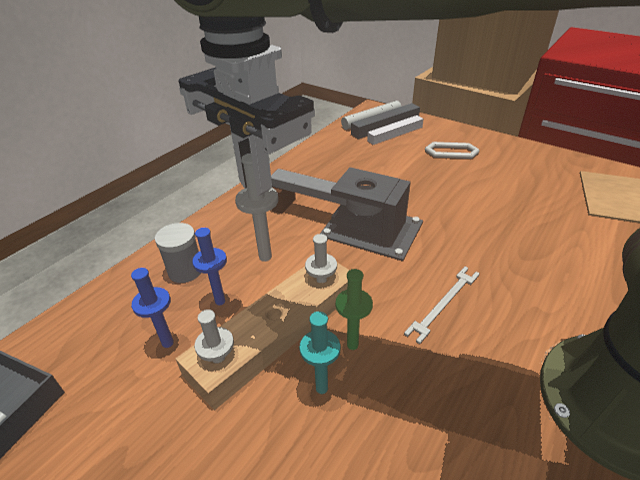

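The side picture shows the pin hanging upright at pixel (255,220), the gap in the rack's middle, and both short pins in place. I'll carry the pin over the hitch.

Emit:
send_rows(plan=[{"travel":[-15,3.5,0],"delta_rot":[0,0,0],"fingers":1},{"travel":[-30,6.8,0],"delta_rot":[0,0,0],"fingers":1},{"travel":[-35,8,0],"delta_rot":[0,0,0],"fingers":1},{"travel":[-35,8,0],"delta_rot":[0,0,0],"fingers":1},{"travel":[-35,8,0],"delta_rot":[0,0,0],"fingers":1},{"travel":[-35,8,0],"delta_rot":[0,0,0],"fingers":1},{"travel":[-35,8,0],"delta_rot":[0,0,0],"fingers":1},{"travel":[-35,8,0],"delta_rot":[0,0,0],"fingers":1},{"travel":[-35,8,0],"delta_rot":[0,0,0],"fingers":1},{"travel":[-30,6.8,0],"delta_rot":[0,0,0],"fingers":1},{"travel":[-18.7,3.9,0],"delta_rot":[0,0,0],"fingers":1},{"travel":[0,0,15],"delta_rot":[0,0,0],"fingers":1},{"travel":[0,0,15],"delta_rot":[0,0,0],"fingers":1},{"travel":[0,0,0],"delta_rot":[0,0,0],"fingers":1}])

```text
clock: 9.3
eef_pos: [566.0, -150.5, 292.6]
eef_rot: [-3.139, -0.001, 1.419]
wrist_force: [-0.0, -0.3, -5.3]
finger_gap: 24.4
```

```bash
python3 held.py 2
```

```text
[ 566.  -150.5  292.6] [-3.139e+00 -1.000e-03  1.419e+00] 9.3 [-0.  -0.3 -5.3] 24.363074498959648
wrist 0.92 [ 571.9 -149.7  291.8] [331, 298]
side 0.92 [674.6 328.9 147.5] [147, 288]
side 0.68 [675.7 201.9 144.5] [207, 245]
side 0.64 [ 566.6 -151.4  295.8] [368, 105]
side 0.56 [404.8 146.2 142.1] [356, 290]
side 0.56 [406.2 249.6 148.1] [316, 331]
wrist collar 3723 [15.5  0.5 29.5] [-11.2 -29.2  27. ] [30.3 30.3 37.7]
wrist shaft lo 48 [  8.9  -0.6 135.9] [  6.4  -7.8 127.4] [  9.8   6.1 141.9]
side collar 350 [11.3 -8.9 30. ] [-27.1 -32.8  27.1] [32.6 26.1 38.4]
side shaft hi 196 [ 6.8 -6.6 71.8] [ -8.1 -12.8  50.1] [12.5  4.3 94.9]
side shaft lo 193 [  6.5  -6.7 118.9] [ -6.4 -14.1  95. ] [ 12.4   5.7 143.7]
```

View pics/side2.png

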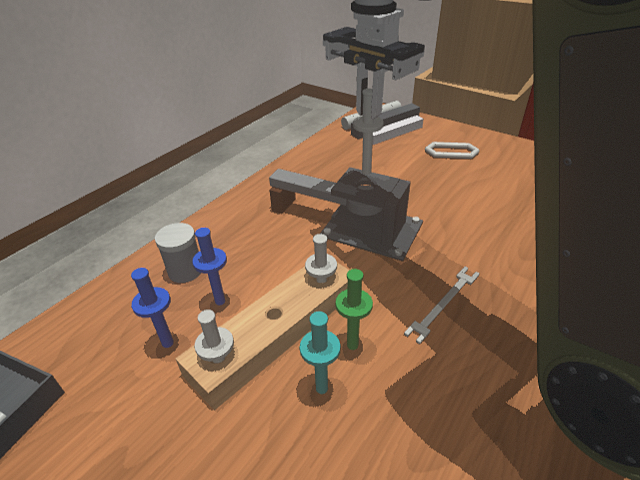

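The pin hangs over the hole with its foot about 27 mm above the jaw (pixel (367,172)), 1.5 mm off the axis. I'll correct that and lower it.

Emit:
send_rows(plan=[{"travel":[-0.8,1.2,10],"delta_rot":[0,0,0],"fingers":1},{"travel":[0,0,10],"delta_rot":[0,0,0],"fingers":1},{"travel":[0,0,8],"delta_rot":[0,0,0],"fingers":1},{"travel":[0,0,8],"delta_rot":[0,0,0],"fingers":1},{"travel":[0,0,8],"delta_rot":[0,0,0],"fingers":1},{"travel":[0,0,8],"delta_rot":[0,0,0],"fingers":1},{"travel":[0,0,4],"delta_rot":[0,0,0],"fingers":1}])

```text
clock: 10.38
eef_pos: [567.4, -152.5, 237.9]
eef_rot: [-3.141, -0.0, 1.418]
wrist_force: [-0.1, 0.7, -6.5]
finger_gap: 24.5
```

Free so far. The foot is about 27 mm below the jaw top.

Emit:
send_rows(plan=[{"travel":[0,0,8],"delta_rot":[0,0,0],"fingers":1},{"travel":[0,0,8],"delta_rot":[0,0,0],"fingers":1},{"travel":[0,0,8],"delta_rot":[0,0,0],"fingers":1},{"travel":[0,0,8],"delta_rot":[0,0,0],"fingers":1},{"travel":[0,0,4],"delta_rot":[0,0,0],"fingers":1}])

```text
clock: 11.0
eef_pos: [567.4, -152.5, 201.8]
eef_rot: [-3.141, -0.0, 1.418]
wrist_force: [-0.1, -0.5, -5.8]
finger_gap: 24.7
```

Emit:
send_rows(plan=[{"travel":[0,0,6],"delta_rot":[0,0,0],"fingers":1},{"travel":[0,0,6],"delta_rot":[0,0,0],"fingers":1},{"travel":[0,0,6],"delta_rot":[0,0,0],"fingers":1},{"travel":[0,0,6],"delta_rot":[0,0,0],"fingers":1},{"travel":[0,0,6],"delta_rot":[0,0,0],"fingers":1},{"travel":[0,0,4],"delta_rot":[0,0,0],"fingers":1},{"travel":[0,0,0],"delta_rot":[0,0,0],"fingers":1}])

```text
clock: 11.88
eef_pos: [567.4, -152.5, 168.1]
eef_rot: [-3.141, -0.0, 1.418]
wrist_force: [-0.2, -0.1, -6.2]
finger_gap: 24.3
```

Emit:
send_rows(plan=[{"travel":[0,0,3],"delta_rot":[0,0,0],"fingers":1},{"travel":[0,0,2],"delta_rot":[0,0,0],"fingers":1},{"travel":[0,0,1.5],"delta_rot":[0,0,0],"fingers":1},{"travel":[0,0,0],"delta_rot":[0,0,0],"fingers":1}])

```text
clock: 12.38
eef_pos: [567.5, -152.5, 161.8]
eef_rot: [-3.141, -0.0, 1.418]
wrist_force: [0.4, 0.7, -5.8]
finger_gap: 24.5
```

Emit:
send_rows(plan=[{"travel":[0,0,1],"delta_rot":[0,0,0],"fingers":1},{"travel":[0,0,1],"delta_rot":[0,0,0],"fingers":1},{"travel":[0,0,0],"delta_rot":[0,0,0],"fingers":1}])

```text
clock: 12.75
eef_pos: [567.5, -152.5, 159.8]
eef_rot: [-3.141, -0.0, 1.418]
wrist_force: [0.1, 0.4, -5.2]
finger_gap: 24.2
```

Emit:
send_rows(plan=[{"travel":[0,0,0.8],"delta_rot":[0,0,0],"fingers":1},{"travel":[0,0,0.8],"delta_rot":[0,0,0],"fingers":1},{"travel":[0,0,0],"delta_rot":[0,0,0],"fingers":1}])

```text
clock: 13.12
eef_pos: [567.7, -152.6, 159.6]
eef_rot: [3.14, 0.0, 1.418]
wrist_force: [-4.9, 1.7, 7.2]
finger_gap: 24.3
```

The collar is seated: vertical force went from -6 N to +7 N at TCP z 159.6. I'll release and retreat straight up.

Emit:
send_rows(plan=[{"travel":[0,0,-0.8],"delta_rot":[0,0,0],"fingers":1},{"travel":[0,0,0],"delta_rot":[0,0,0],"fingers":0.3},{"travel":[0,0,0],"delta_rot":[0,0,0],"fingers":0},{"travel":[0,0,0],"delta_rot":[0,0,0],"fingers":-0.3},{"travel":[0,0,0],"delta_rot":[0,0,0],"fingers":-0.3},{"travel":[0,0,0],"delta_rot":[0,0,0],"fingers":-0.3},{"travel":[0,0,0],"delta_rot":[0,0,0],"fingers":-0.3},{"travel":[0,0,-10],"delta_rot":[0,0,0],"fingers":-0.3},{"travel":[0,0,-20],"delta_rot":[0,0,0],"fingers":-0.3},{"travel":[0,0,-30],"delta_rot":[0,0,0],"fingers":-0.3},{"travel":[0,0,-40],"delta_rot":[0,0,0],"fingers":-0.3},{"travel":[0,0,-40],"delta_rot":[0,0,0],"fingers":-0.3},{"travel":[0,0,0],"delta_rot":[0,0,0],"fingers":-0.3},{"travel":[0,0,0],"delta_rot":[0,0,0],"fingers":-0.3}])

```text
clock: 14.88
eef_pos: [567.3, -152.5, 298.8]
eef_rot: [-3.141, -0.0, 1.418]
wrist_force: [-0.3, 0.4, 1.3]
finger_gap: 60.8
```

```bash
python3 - <<'E'
from h import *
c=shot('wrist');s=shot('side');cv2.imwrite('pics/fin.png',s['color'][:,:,::-1])
st=manip.read_state();print(st['eef_pos'].round(1),st['clock'],st['finger_gap'],st['wrist_force'].round(1))
P=cloud(c);ok=(c['z_map']>0)&(np.hypot(P[...,0]-567,P[...,1]+152)<45)
for lo,hi,n in((180,205,'cap'),(126,138,'collar')):
    q=P[ok&(P[...,2]>lo)&(P[...,2]<hi)]
    if len(q): print(n,len(q),np.median(q,0).round(1),cv2.minEnclosingCircle(q[:,:2].astype(np.float32)))
for d in tip_of('short_pin_a_grip','side'): print(round(d['confidence'],2),W(s,d['at']).round(0))
E
```

```text
[ 567.2 -152.4  298.1] 14.975 61.552817502835296 [ 0.3 -0.7 -0.4]
cap 793 [ 568.3 -151.   191.2] ((568.2407836914062, -151.62820434570312), 12.820398330688477)
collar 1983 [ 571.4 -142.9  130.3] ((568.12841796875, -151.76971435546875), 29.96908187866211)
0.82 [555. 313. 117.]
```

View pics/fin.png

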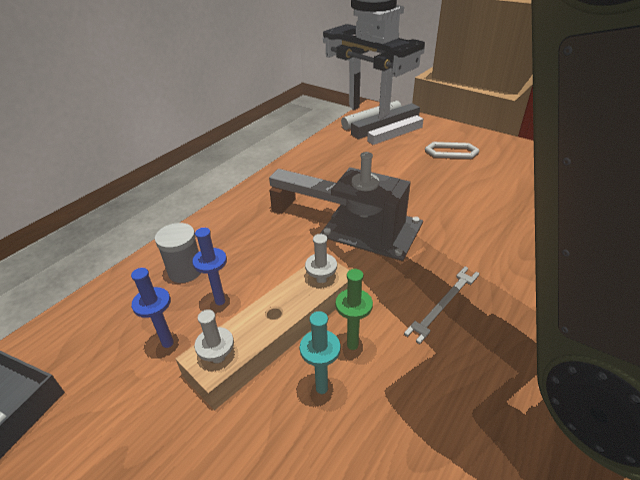

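The picture shows the pin standing upright in the hitch at pixel (366,172), with its collar on the jaw. The cap top at z 191 and collar top at z 130 match a fully seated pin. Both short pins are still in the rack.

```bash
python3 -c "
from cell import manip
print(manip.sign_off())"
```

```text
the job is handed in; nothing more can be done
None
```

The long pin is in the hitch hole, released, with its collar down on the upper jaw, and the job was handed in at about 15 s of the 42 s allowed.

- **How it went:** I took the pin from the rack's middle hole and held it until the collar touched the jaw. Vertical force went from -6 N to +7 N at grip height 159.6 mm. Then I let go and raised the gripper straight up.
- **Last checks:** The pin's cap measured (568.2, -151.6) mm against the hole at (567.1, -151.5), so it is about 1 mm off the axis. The collar top is at 130.3 mm and the cap top at 191.2 mm, which fits a fully seated, upright pin.
- **Short pins:** Both still stand in the rack in the final picture. The network reported only one of them, at its starting place within a few mm; the other I checked by eye only.
- **Disagreement:** The gripper read about 24.4 mm on the 22 mm grip. The pin didn't slip.

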